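# Press the three funnels of a ship model home, bow to stern

## Robot

A 6-joint arm with a two-finger parallel gripper is mounted at the origin on the work surface. World frame = base frame: x ahead of the robot, y to its left, z up, the work surface at z = 0. Lengths are in m, angles in rad, forces in N, time in s.
With the tool pointing down it reaches from about 0.425 to 0.95 m from the base axis. Payload 3.5 kg.
Tool frame: the origin (TCP) lies between the finger pads; the fingertips stand 19 mm ahead of it and the grasp point (between the pads) is the TCP; z points along the fingers, y is the line along which they close (so a half turn about z gives the same grasp; the last joint's range is limited). The gripper opens to 85 mm and grips with 20 to 120 N. Pads are 22 mm wide; open, the fingers measure 114 mm over their backs; the gripper's body (76 mm by 85 mm) begins 54 mm behind the grasp point. The pads swing forward as they close: fully open they stand 13 mm farther back than shut.
Start: joints at [-1.476, 0.286, 1.577, -0, 1.279, -0.15], TCP at [0.164, -0.655, 0.25] pointing down, gripper open.
Joint ranges: [-2.77, 2.77], [-0.9, 2.22], [0.21, 2.48], [-1.53, 4.67], [0.24, 2.81], [-2.84, 2.84]. Speed limits (rad/s): [2.79, 2.79, 3.14, 3.14, 3.14, 3.14].

## Interface

Orientations are given as a unit quaternion [x, y, z, w].
In Python, from plant import monitor, eyes, ctrl gives the robot as it stands.
- The arm moves only by the shell command python3 -m handwheel 'ROWS' [FORCE]. ROWS is JSON, a list of rows, each a list of 7 numbers: the shift along the tool's x, y, z in units of 40 cm (1.0 is 40 cm), then the turn, a rotation vector about the tool's x, y, z in units of pi rad (1.0 is pi rad), then the opening, from -1 (shut) to 1 (fully open). A call has 1 to 12 rows; each row is the pose to reach, as a shift and turn from the pose commanded when the call began, along the tool's axes at that moment, turning the shorter way round; what a row does not reach only later rows make up. A row lasts 1/8 s, in which the tool goes at most 62.5 mm and 10.7 degrees, less where a joint would pass 70% of its speed; a pose out of reach is approached as far as the arm can. A call with a number of a shift or a turn outside -1 to 1 is refused whole. A call with a gripper value outside its range is refused whole. The fingers move at their own pace and stop on an object; FORCE is the grip in N (left out, the last holds). Time passes only in rows, so rows that repeat a pose let the fingers close. It gives the time, the measured TCP pose, the force, the opening and the grip force at its end, in the units of the state.
- monitor.get_state(): the state, without advancing time (a new reading comes with each control period).
- eyes.read_camera(name): name is "scene" or "top"; returns the picture (480x640x3 uint8, red, green, blue); there is no depth.
- eyes.camera_params(name): a dict with "K" (3x3 intrinsics, pixels), "k1" (the pictures are not rectified: a ray, as slopes to the right and down, at radius r is drawn at 1 + k1 r^2 times it, then the intrinsics apply), "R" (3x3) and "t" (3): a world point X has camera coordinates R X + t. Camera axes: x right, y down, z forward; pixel columns grow to the right and rows downward; lengths in m; the calibration is good to about 2 mm. A picture is of the moment at which its call begins. camera_params takes no time and is no camera call.
- ctrl.sign_off(): hands the job in; it is judged then, once.
The state is a dict: "time": time; "qpos": joint angles; "dq": joint speeds; "joint_efforts": joint torques, N m; "eef_pos": TCP position; "tcp_rot": TCP orientation; "contact_force": force on the tool from outside, world axes, zero at the start; "wrist_torque": the same for the moment, N m; "opening": opening from 0.0 (shut) to 1.0 (fully open); "finger_force": force on a finger pad.
Only numpy, scipy, OpenCV 4.12 (cv2) and the standard library are available. Lean on these libraries where they do the work, as an engineer would, in place of code of your own. Each camera call takes 0.05 s, during which the arm holds its last target. There are 200 camera calls.

## Task

The three funnels of the ship model on the cutting mat have just been cemented, working from bow to stern, and each still stands a few millimetres proud of its base. With a fingertip press each funnel lightly straight down until it is fully home, in the order they were cemented: first the forward one (next to the bridge), then the middle one, then the after one. Press gently, do not grasp or lift anything, do not shove the ship along, and leave everything else on the bench where it is.

Things in the scene. Friction and masses are not known exactly. Their poses are not given: they have to be found in the camera images.
- ship: Loose grey plastic model of a three-funnel warship with tan decks, 469 mm long, 50 mm beam, about 0.5 kg, standing on its flat underside on the mat at any heading. Origin: on the underside, below the middle funnel; x to the bow (sharp end, with the bridge tower and the taller mast), y to port, z up. Funnels stand on the centre line at x = +55 mm (forward), 0 (middle), -55 mm (after).
- funnel_fore (a joint): How far the forward funnel stands proud of its base, m: 0 = fully home, starts 0.005 to 0.008, grows if it is pulled out. Its spigot is a tight fit: it stays where it is left and takes about 3 N straight down to slide. Once home, the thin deck under the base starts to give at about 4 N, by 0.4 mm per further N, at most 4 mm (14 N), and springs back when released.
- funnel_mid (a joint): The same for the middle funnel. (More than 20 N anywhere on the ship would crack the thin deck.)
- funnel_aft (a joint): The same for the after funnel (the one nearest the stern).
- cap_fore (a point): Centre of the flat round top (18 mm across, black) of the forward funnel, which is 46 mm tall, the tallest; when home it is 74 mm above the ship's underside.
- cap_mid (a point): Centre of the top of the middle funnel, 18 mm across, 41 mm tall; when home 70 mm above the ship's underside.
- cap_aft (a point): Centre of the top of the after funnel, 18 mm across, 36 mm tall; when home 65 mm above the ship's underside.
- foremast_top (a point): Top of the fixed foremast, 115 mm above the ship's underside, 71 mm ahead of the forward funnel's axis. Just ahead of it stands the bridge tower, 72 mm high. Decks, funnel bases, boats and ventilators round the funnels are all below 42 mm.
- mainmast_top (a point): Top of the fixed mainmast, 101 mm above the ship's underside, 79 mm behind the after funnel's axis.
- mat: Fixed green cutting mat with a white grid, 450 by 620 mm, 3 mm thick. Origin: centre of its underside, on the bench top.
- cement: Bystander: amber glass cement bottle with a white cap, 42 mm across, 61 mm tall, on the mat about 95 mm to port of the ship. Origin: centre of the underside.
- dish: Bystander: shallow steel dish, 68 mm across, 12 mm tall, on the mat about 95 mm to port of the ship. Origin: centre of the underside.
- paint: Bystander: grey paint jar with a white cap, 34 mm across, 42 mm tall, on the mat about 85 mm to starboard of the ship. Origin: centre of the underside.
- sander: Bystander: sanding block, wood between blue-green abrasive, 92 by 30 by 24 mm, on the mat about 100 mm to starboard of the ship. Origin: centre of the underside, x along its length.
- knife: Bystander: capped craft knife with a yellow handle, 150 mm long, 12 mm thick, lying on the bench to the left of the mat. Origin: under its middle, x along it.
- nippers: Bystander: sprue nippers with black handles, 130 mm long, 12 mm thick, lying to the right of the mat. Origin: under the middle, x towards the jaws.
- sprue: Bystander: light grey sprue frame with parts, 130 by 81 by 7 mm, lying to the right of the mat. Origin: centre of the underside, x along its length.
- tweezers: Bystander: steel tweezers, 120 mm long, 7 mm thick, lying on the bench to the left of the mat. Origin: under the middle, x towards the tips.

How it is judged:
By the outcome, as a careful person would: the job done as asked, in the order asked, and still so for the second after the job is handed in, with the robot touching nothing.
It also fails if it takes over 45 s, if anything falls off the work surface, if the arm or the gripper's body presses on something with over 40 N, if the wrist force passes 120 N, or if a joint passes its speed limit or range.

## Working session

There is one attempt and no reset: what is moved stays moved. The work goes in short steps, Python scripts to look and compute and a shell command to move; the robot and the scene stay as the last step left them, time stands still between calls to the robot, and variables do not carry over. Pictures are saved under pics/ and viewed, at most 10 in all, crops included, and the job is handed in when it is done.

```bash
mkdir -p pics; python3 - <<'E'
from plant import monitor, eyes
import cv2
print(monitor.get_state())
for n in("scene","top"):
    im=eyes.read_camera(n); cv2.imwrite(f"pics/{n}0.png",im[:,:,::-1]); print(n,eyes.camera_params(n))
E
```

```text
{'time': 0.0, 'qpos': array([-1.47598665e+00,  2.87179286e-01,  1.57818493e+00, -2.97370658e-05,
        1.27863161e+00, -1.49988203e-01]), 'dq': array([-0.00017294,  0.00076964,  0.00012358, -0.00100237,  0.00146617,
       -0.00135904]), 'joint_efforts': array([ 5.38905188e-04, -4.05980229e+01, -2.92624587e+01, -1.51273404e-06,
        5.96475831e-03,  1.48867446e-06]), 'eef_pos': array([ 0.16356341, -0.65423993,  0.24893377]), 'tcp_rot': array([ 9.92517355e-01,  1.22097731e-01,  1.89187630e-05, -1.20152025e-03]), 'contact_force': array([ 0.12567363, -1.04571924,  0.26574928]), 'wrist_torque': array([-0.02619406,  0.02413183,  0.01047686]), 'finger_force': 0.0, 'opening': 1.0077044123061922}
scene {'K': array([[527.74494913,   0.        , 320.20109691],
       [  0.        , 527.74494913, 244.88595845],
       [  0.        ,   0.        ,   1.        ]]), 'k1': 0.016067426441735616, 'R': array([[-0.52077735,  0.85359727,  0.01275365],
       [ 0.68607992,  0.42737228, -0.58876759],
       [-0.50802097, -0.2978668 , -0.80820175]]), 't': array([ 0.30507181, -0.32429908,  1.54282412])}
top {'K': array([[446.44284671,   0.        , 318.78163371],
       [  0.        , 446.44284671, 237.84605262],
       [  0.        ,   0.        ,   1.        ]]), 'k1': -0.11226464171719444, 'R': array([[-0.02189246, -0.99969879, -0.01109305],
       [-0.98753546,  0.0233533 , -0.15565457],
       [ 0.15586674,  0.00754711, -0.98774926]]), 't': array([-0.00323551,  0.58468509,  1.32079905])}
```

View pics/top0.png

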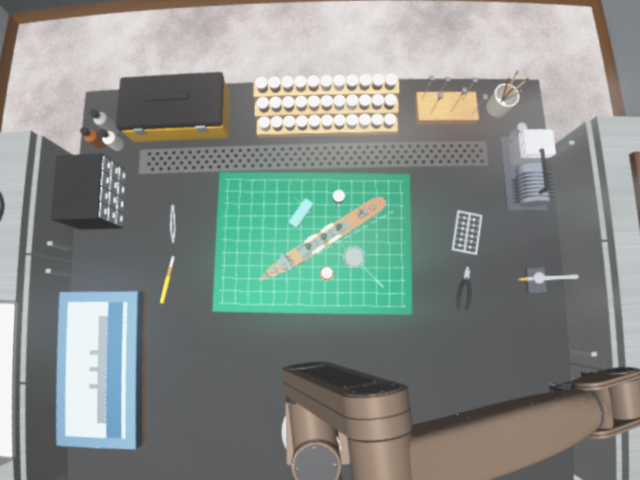

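View pics/scene0.png

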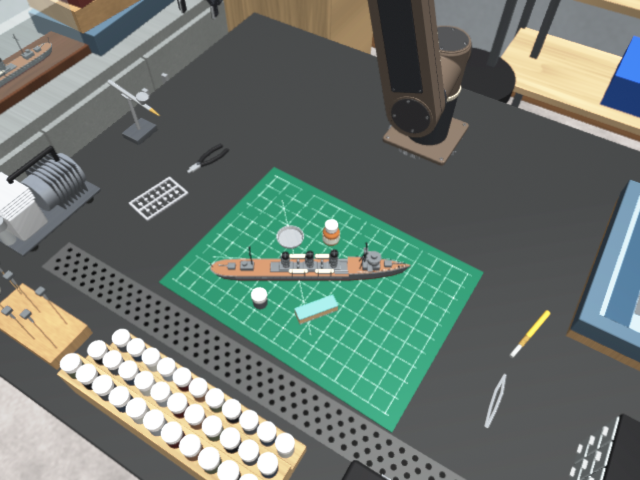

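Top view: the ship runs from its sharp bow at (262,278) to its stern at (385,202). In the scene view the bow is at (410,266), and the black funnel caps are near (334,254), (310,255) and (286,256). I'll zoom in on both views.

```bash
python3 - <<'E'
import cv2,numpy as np
a=cv2.imread("pics/scene0.png")[235:285,265:365]; b=cv2.imread("pics/top0.png")[205:265,280:380]
a=cv2.resize(a,(800,400)); cv2.imwrite("pics/sc1.png",a)
b=cv2.resize(b,(800,480)); cv2.imwrite("pics/tc1.png",b)
E
```

```text
(no output)
```

View pics/sc1.png

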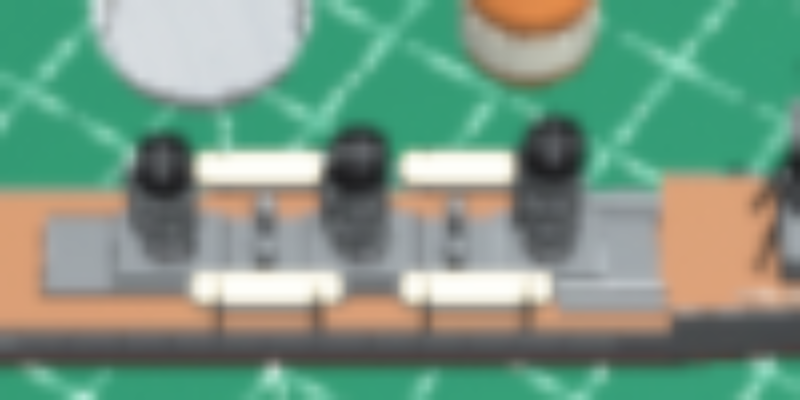

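View pics/tc1.png

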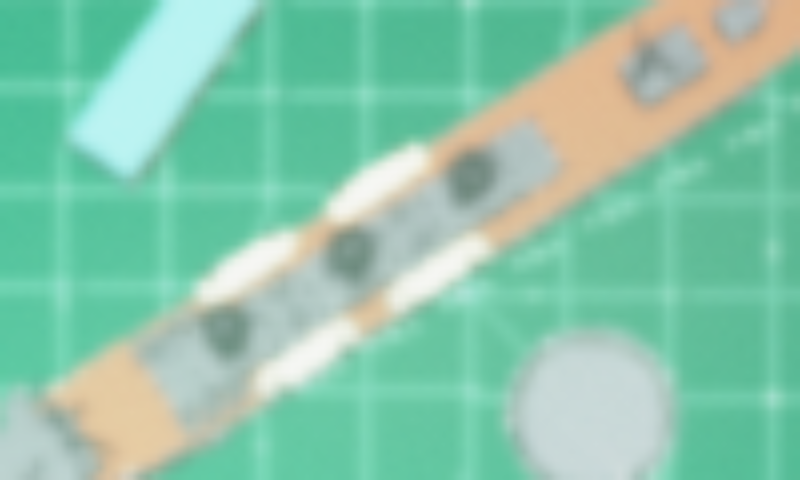

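The crops show the fore, mid and aft cap tops at about (554,142), (358,150) and (163,158) in the scene crop. In the top crop they're at about (227,329), (350,250) and (472,175).

```bash
cat > h.py <<'E'
import numpy as np,cv2
from plant import eyes,monitor
from scipy.spatial.transform import Rotation as Ro
def ray(n,uv):
    p=eyes.camera_params(n);K,R,t=p["K"],p["R"],p["t"]
    x=cv2.undistortPoints(np.array([[uv]],float),K,np.array([p["k1"],0,0,0.]))[0,0]
    return -R.T@t, R.T@np.r_[x,1]
def plane(n,uv,z):
    c,d=ray(n,uv); return c+d*(z-c[2])/d[2]
def tri(a,b):
    (c,d),(e,f)=ray("scene",a),ray("top",b)
    s=np.linalg.lstsq(np.c_[d,-f],e-c,rcond=None)[0]
    p,q=c+d*s[0],e+f*s[1]; return (p+q)/2,np.linalg.norm(p-q)
def plan(target):  # shift in tool axes, row units
    s=monitor.get_state(); R=Ro.from_quat(s["tcp_rot"])
    return R.inv().apply(np.array(target)-s["eef_pos"])/0.4
E
python3 - <<'E'
from h import *
sc=np.array([(554,142),(358,150),(163,158)]);tp=np.array([(227,329),(350,250),(472,175)])
S=(sc+.5)/8-.5+[265,235];T=(tp+.5)/8-.5+[280,205]
P=[]
for a,b,z in zip(S,T,(.083,.079,.074)):
    print(tri(a,b),plane("scene",a,z),plane("top",b,z)); P.append((plane("scene",a,z)+plane("top",b,z))/2)
P=np.array(P)
print(P,np.linalg.norm(np.diff(P[:,:2],axis=0),axis=1)); d=P[0]-P[2];print(np.degrees(np.arctan2(d[1],d[0])))
s=monitor.get_state();print(Ro.from_quat(s["tcp_rot"]).as_matrix())
E
```

```text
(array([0.55600298, 0.01623681, 0.08047931]), np.float64(0.0006033675438816668)) [0.55746048 0.01734582 0.083     ] [0.55577929 0.01588247 0.083     ]
(array([ 0.58533572, -0.03037608,  0.07690785]), np.float64(0.00021183293190100538)) [ 0.58653758 -0.02948889  0.079     ] [ 0.58504445 -0.03046502  0.079     ]
(array([ 0.6138143 , -0.07730628,  0.07201203]), np.float64(0.0004812996789164185)) [ 0.61502645 -0.07668814  0.074     ] [ 0.61333547 -0.0770175   0.074     ]
[[ 0.55661988  0.01661414  0.083     ]
 [ 0.58579102 -0.02997696  0.079     ]
 [ 0.61418096 -0.07685282  0.074     ]] [0.05496986 0.05480269]
121.62659456180695
[[ 9.70195692e-01  2.42322651e-01 -2.28726086e-04]
 [ 2.42322577e-01 -9.70193374e-01  2.14129292e-03]
 [ 2.96975243e-04 -2.13289866e-03 -9.99997681e-01]]
```

```bash
python3 -m handwheel '[[0.8,-0.6,0,0,0,0,-1],[0.8,-0.6,0,0,0,0,-1],[0.8,-0.6,0,0,0,0,-1],[0.8,-0.6,0,0,0,0,-1],[0.8,-0.6,0,0,0,0,-1],[0.8,-0.6,0,0,0,0,-1],[0.8,-0.6,0,0,0,0,-1],[0.8,-0.6,0,0,0,0,-1],[0.8,-0.6,0,0,0,0,-1]]' 20; python3 - <<'E'
from h import *
print(plan([.5566,.0166,.16]),monitor.get_state()["contact_force"])
E
```

```text
time: 1.23
eef_pos: [0.4155, -0.3449, 0.25]
tcp_rot: [0.993, 0.122, -0.0, -0.0]
contact_force: [0.8, 0.3, -0.2]
opening: -0.005
finger_force: 0.0
[ 0.56125755 -0.79127343  0.22485661] [ 0.78882965  0.33121781 -0.16121699]
```

```bash
python3 -m handwheel '[[0.561,-0.791,0.1,0,0,0,-1],[0.561,-0.791,0.1,0,0,0,-1],[0.561,-0.791,0.1,0,0,0,-1],[0.561,-0.791,0.1,0,0,0,-1],[0.561,-0.791,0.1,0,0,0,-1],[0.561,-0.791,0.1,0,0,0,-1],[0.561,-0.791,0.1,0,0,0,-1],[0.561,-0.791,0.2,0,0,0,-1],[0.561,-0.791,0.2,0,0,0,-1],[0.561,-0.791,0.25,0,0,0,-1],[0.561,-0.791,0.25,0,0,0,-1],[0.561,-0.791,0.25,0,0,0,-1]]'; python3 - <<'E'
from h import *
s=monitor.get_state();print(s["eef_pos"],s["contact_force"],plan([.5566,.0166,.105]))
a=eyes.read_camera("scene")[190:290,250:370,::-1]; b=eyes.read_camera("top")[180:280,270:390,::-1]
cv2.imwrite("pics/s2.png",np.hstack([cv2.resize(x,(400,333),interpolation=2) for x in (a,b)]))
E
```

```text
time: 2.72
eef_pos: [0.5577, 0.0159, 0.1518]
tcp_rot: [0.993, 0.121, 0.001, 0.0]
contact_force: [0.4, -0.3, -0.5]
opening: -0.001
finger_force: 0.0
[0.55765964 0.01592308 0.15184266] [ 0.35447252 -0.33556462 -0.49349923] [-0.00236907 -0.00237621  0.11710078]
```

View pics/s2.png

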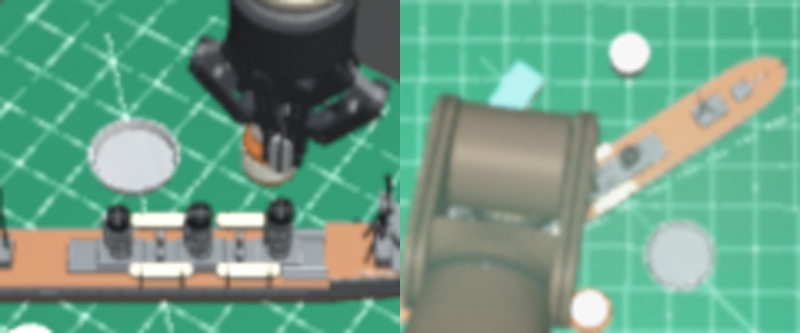

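The fingertip hangs over the forward funnel in the scene view (tip at about (285,165), cap at about (280,210) in the left panel), and nothing has been disturbed. I'll descend to just above the cap.

```bash
python3 -m handwheel '[[-0.002,-0.002,0.06,0,0,0,-1],[-0.002,-0.002,0.09,0,0,0,-1],[-0.002,-0.002,0.105,0,0,0,-1],[-0.002,-0.002,0.11,0,0,0,-1],[-0.002,-0.002,0.11,0,0,0,-1],[-0.002,-0.002,0.11,0,0,0,-1]]'; python3 -c "
from h import *
s=monitor.get_state();print(s['eef_pos'],s['contact_force'],s['wrist_torque'])"
```

```text
time: 3.58
eef_pos: [0.5564, 0.0174, 0.107]
tcp_rot: [0.993, 0.122, 0.001, 0.0]
contact_force: [1.1, 0.7, -0.4]
opening: -0.003
finger_force: 0.0
[0.55640854 0.01741633 0.10697846] [ 1.09607191  0.66477658 -0.40750086] [-0.00874513 -0.03057442 -0.02728074]
```

```bash
python3 -m handwheel '[[0,0,0.0025,0,0,0,-1],[0,0,0.005,0,0,0,-1],[0,0,0.0075,0,0,0,-1],[0,0,0.01,0,0,0,-1],[0,0,0.01,0,0,0,-1]]'; python3 -m handwheel '[[0,0,0.0025,0,0,0,-1],[0,0,0.005,0,0,0,-1],[0,0,0.005,0,0,0,-1]]'; python3 -m handwheel '[[0,0,0.0025,0,0,0,-1],[0,0,0.005,0,0,0,-1],[0,0,0.005,0,0,0,-1]]'
```

```text
time: 4.2
eef_pos: [0.556, 0.0175, 0.1025]
tcp_rot: [0.993, 0.122, -0.0, -0.0]
contact_force: [-1.1, -0.6, 1.8]
opening: 0.001
finger_force: 0.8
time: 4.58
eef_pos: [0.556, 0.0175, 0.1003]
tcp_rot: [0.993, 0.122, 0.0, 0.0]
contact_force: [-0.6, 0.6, 1.1]
opening: -0.001
finger_force: 1.0
time: 4.95
eef_pos: [0.556, 0.0175, 0.0982]
tcp_rot: [0.993, 0.122, 0.0, -0.0]
contact_force: [-0.6, -0.2, 1.3]
opening: -0.0
finger_force: 0.8
```

```bash
for i in 1 2 3 4; do python3 -m handwheel '[[0,0,0.0015,0,0,0,-1],[0,0,0.0015,0,0,0,-1]]' | egrep 'eef|contact'; done
```

```text
eef_pos: [0.556, 0.0175, 0.0977]
contact_force: [-0.4, -0.6, 3.3]
eef_pos: [0.556, 0.0175, 0.0971]
contact_force: [-0.4, 0.2, 2.9]
eef_pos: [0.556, 0.0175, 0.0965]
contact_force: [0.4, -0.3, 1.9]
eef_pos: [0.5561, 0.0175, 0.0962]
contact_force: [-1.2, 0.7, 4.2]
```

```bash
for i in 1 2; do python3 -m handwheel '[[0,0,0.001,0,0,0,-1],[0,0,0.001,0,0,0,-1]]' | egrep 'eef|contact'; done
```

```text
eef_pos: [0.5561, 0.0175, 0.0959]
contact_force: [-2.1, -0.7, 4.3]
eef_pos: [0.5561, 0.0175, 0.0956]
contact_force: [-2.5, 0.9, 5.8]
```

```bash
python3 -m handwheel '[[0,0,0.001,0,0,0,-1],[0,0,0.001,0,0,0,-1]]' | egrep 'eef|contact'
```

```text
eef_pos: [0.5562, 0.0175, 0.0953]
contact_force: [-2.4, -0.4, 6.2]
```

```bash
python3 -m handwheel '[[0,0,-0.01,0,0,0,-1],[0,0,-0.04,0,0,0,-1],[0,0,-0.08,0,0,0,-1],[0,0,-0.08,0,0,0,-1],[0,0,-0.08,0,0,0,-1]]'|egrep 'time|eef|contact'; python3 - <<'E'
from h import *
print(plan([.5858,-.030,.103]))
sc=eyes.read_camera("scene")[235:285,265:365]
cv2.imwrite("pics/s3.png",cv2.resize(sc[:,:,::-1],(800,400)))
E
```

```text
time: 7.32
eef_pos: [0.5559, 0.0175, 0.1268]
contact_force: [0.4, -0.2, 0.0]
[0.04363879 0.1332067  0.0596385 ]
```

View pics/s3.png

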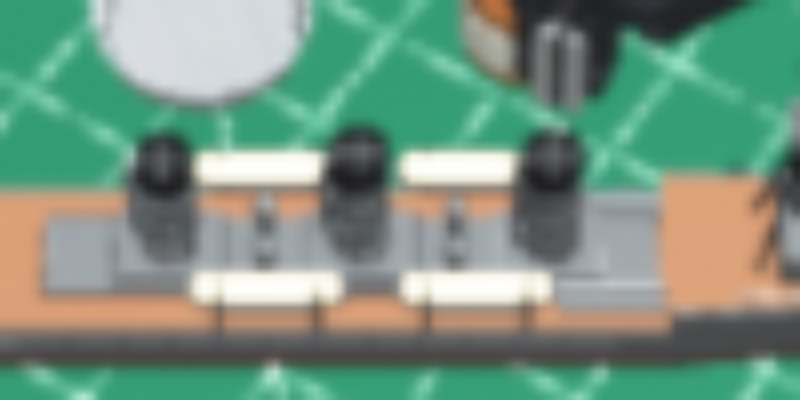

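The forward cap has dropped about 12 crop pixels (148 to 160 in y), the expected seating travel, and the ship hasn't moved. Next is the middle funnel.

```bash
python3 -m handwheel '[[0.044,0.133,0,0,0,0,-1],[0.044,0.133,0,0,0,0,-1],[0.044,0.133,0,0,0,0,-1],[0.044,0.133,0.03,0,0,0,-1],[0.044,0.133,0.05,0,0,0,-1],[0.044,0.133,0.055,0,0,0,-1],[0.044,0.133,0.055,0,0,0,-1]]'|egrep 'time|eef|contact'; for i in 1 2 3; do python3 -m handwheel '[[0,0,0.0025,0,0,0,-1],[0,0,0.005,0,0,0,-1],[0,0,0.005,0,0,0,-1]]'|egrep 'eef|contact'; done
```

```text
time: 8.25
eef_pos: [0.5857, -0.0296, 0.1044]
contact_force: [0.4, -0.4, -0.2]
eef_pos: [0.586, -0.0299, 0.1028]
contact_force: [-0.6, 0.2, -0.3]
eef_pos: [0.5858, -0.0299, 0.1006]
contact_force: [-0.8, -0.2, 0.3]
eef_pos: [0.5858, -0.0298, 0.0986]
contact_force: [0.4, 0.6, -0.8]
```

```bash
for i in 1 2; do python3 -m handwheel '[[0,0,0.0025,0,0,0,-1],[0,0,0.005,0,0,0,-1],[0,0,0.005,0,0,0,-1]]'|egrep 'eef|contact'; done;  for i in 1 2 3 4; do python3 -m handwheel '[[0,0,0.0015,0,0,0,-1],[0,0,0.0015,0,0,0,-1]]' | egrep 'eef|contact'; done
```

```text
eef_pos: [0.586, -0.0299, 0.0969]
contact_force: [-0.9, 0.4, 1.7]
eef_pos: [0.586, -0.0299, 0.0947]
contact_force: [-0.5, 0.2, 1.9]
eef_pos: [0.586, -0.0299, 0.0941]
contact_force: [-0.2, -0.6, 2.0]
eef_pos: [0.586, -0.0299, 0.0935]
contact_force: [-0.7, 0.3, 2.4]
eef_pos: [0.586, -0.0299, 0.0929]
contact_force: [-0.2, 0.1, 2.5]
eef_pos: [0.586, -0.0299, 0.0923]
contact_force: [-0.0, -0.1, 2.4]
```

```bash
for i in 1 2 3; do python3 -m handwheel '[[0,0,0.001,0,0,0,-1],[0,0,0.001,0,0,0,-1]]' | egrep 'eef|contact'; done
```

```text
eef_pos: [0.586, -0.0299, 0.0919]
contact_force: [-0.9, 0.2, 1.8]
eef_pos: [0.586, -0.0299, 0.0917]
contact_force: [0.0, 0.5, 2.9]
eef_pos: [0.5861, -0.0299, 0.0914]
contact_force: [-0.9, 0.1, 4.2]
```

```bash
for i in 1 2; do python3 -m handwheel '[[0,0,0.001,0,0,0,-1],[0,0,0.001,0,0,0,-1]]' | egrep 'eef|contact'; done
```

```text
eef_pos: [0.5861, -0.0299, 0.091]
contact_force: [-1.1, 1.3, 5.2]
eef_pos: [0.5861, -0.0299, 0.0908]
contact_force: [-1.3, 0.5, 6.1]
```

```bash
python3 -m handwheel '[[0,0,-0.01,0,0,0,-1],[0,0,-0.04,0,0,0,-1],[0,0,-0.08,0,0,0,-1],[0,0,-0.08,0,0,0,-1],[0.04,0.131,-0.08,0,0,0,-1],[0.04,0.131,-0.08,0,0,0,-1],[0.04,0.131,-0.08,0,0,0,-1],[0.04,0.131,-0.05,0,0,0,-1],[0.04,0.131,-0.03,0,0,0,-1],[0.04,0.131,-0.025,0,0,0,-1],[0.04,0.131,-0.025,0,0,0,-1]]'|egrep 'time|eef|contact'; for i in 1 2; do python3 -m handwheel '[[0,0,0.0025,0,0,0,-1],[0,0,0.005,0,0,0,-1],[0,0,0.005,0,0,0,-1]]'|egrep 'eef|contact'; done
```

```text
time: 13.75
eef_pos: [0.6139, -0.0765, 0.1]
contact_force: [-0.5, 0.0, -0.6]
eef_pos: [0.6142, -0.0769, 0.0984]
contact_force: [0.4, -0.6, 0.2]
eef_pos: [0.6141, -0.0768, 0.0962]
contact_force: [-0.2, 0.9, 0.1]
```

```bash
for i in 1 2 3; do python3 -m handwheel '[[0,0,0.0025,0,0,0,-1],[0,0,0.005,0,0,0,-1],[0,0,0.005,0,0,0,-1]]'|egrep 'eef|contact'; done;  for i in 1 2 3 4; do python3 -m handwheel '[[0,0,0.0015,0,0,0,-1],[0,0,0.0015,0,0,0,-1]]' | egrep 'eef|contact'; done
```

```text
eef_pos: [0.6142, -0.0768, 0.0943]
contact_force: [0.1, -0.7, -0.9]
eef_pos: [0.6143, -0.0769, 0.0925]
contact_force: [-0.3, -0.2, 2.4]
eef_pos: [0.6142, -0.0768, 0.0902]
contact_force: [-0.9, 0.5, 1.3]
eef_pos: [0.6142, -0.0768, 0.0897]
contact_force: [0.7, 0.4, 1.7]
eef_pos: [0.6142, -0.0768, 0.0891]
contact_force: [0.1, 0.7, 1.4]
eef_pos: [0.6142, -0.0768, 0.0885]
contact_force: [-0.7, 0.3, 2.7]
eef_pos: [0.6142, -0.0768, 0.0879]
contact_force: [0.1, 0.1, 1.8]
```

```bash
for i in 1 2 3 4; do python3 -m handwheel '[[0,0,0.001,0,0,0,-1],[0,0,0.001,0,0,0,-1]]' | egrep 'eef|contact'; done
```

```text
eef_pos: [0.6142, -0.0768, 0.0875]
contact_force: [0.0, 0.2, 1.0]
eef_pos: [0.6142, -0.0768, 0.0871]
contact_force: [-0.4, -0.1, 2.2]
eef_pos: [0.6142, -0.0769, 0.0869]
contact_force: [-0.2, 0.2, 3.3]
eef_pos: [0.6143, -0.0769, 0.0866]
contact_force: [-0.4, 0.2, 4.3]
```

```bash
for i in 1 2; do python3 -m handwheel '[[0,0,0.001,0,0,0,-1],[0,0,0.001,0,0,0,-1]]' | egrep 'eef|contact'; done; python3 -m handwheel '[[0,0,-0.01,0,0,0,-1],[0,0,-0.04,0,0,0,-1],[0,0,-0.1,0,0,0,-1],[0,0,-0.2,0,0,0,-1],[0,0,-0.3,0,0,0,-1],[0,0,-0.4,0,0,0,-1],[0,0,-0.4,0,0,0,-1],[0,0,-0.4,0,0,0,-1],[0,0,-0.4,0,0,0,-1]]'|egrep 'time|eef|contact'
python3 - <<'E'
from h import *
a=cv2.imread("pics/scene0.png"); b=eyes.read_camera("scene")[:,:,::-1]
f=lambda x:cv2.resize(x[235:285,265:365],(600,300))
cv2.imwrite("pics/s4.png",np.vstack([f(a),f(b)]))
E
```

```text
eef_pos: [0.6143, -0.0769, 0.0862]
contact_force: [-0.0, 0.6, 5.7]
eef_pos: [0.6143, -0.0769, 0.086]
contact_force: [-0.8, 0.7, 5.5]
time: 19.25
eef_pos: [0.6131, -0.0765, 0.2431]
contact_force: [0.4, -0.5, 0.8]
```

View pics/s4.png

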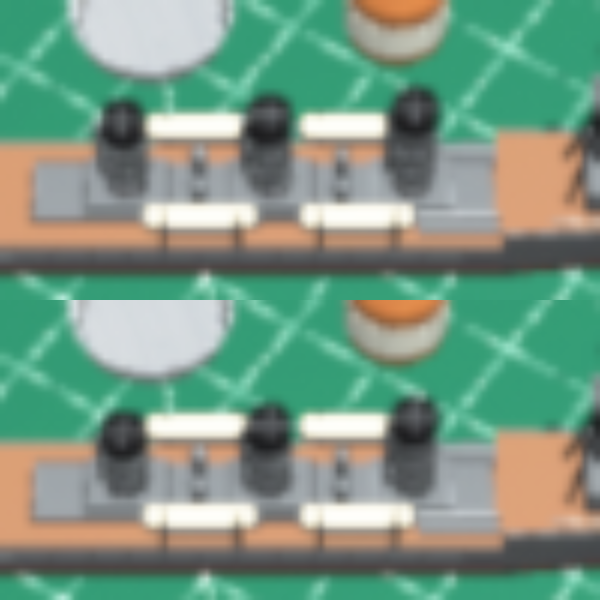

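The before and after crops (top and bottom) show all three caps about 10 pixels lower. The hull, boats, dish and bottle haven't shifted, and the arm is clear, so I'll hand it in.

```bash
python3 -c "
from plant import ctrl
print(ctrl.sign_off())"
```

```text
the job is handed in; nothing more can be done
None
```

I pressed the funnels home in order (forward, middle, after), each with about 6 N at most, then raised the arm clear and handed in at about 19 s; in the last picture the ship and the items near it had not moved.

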